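# Shut the bench shear: press its ratchet pawl free and push the lever down

## Task

The goldsmith's sheet shear has been left standing open, empty, its lever held up by the ratchet: shut it for the night, using only shut fingertips from above. Press the steel thumb paddle on the lever fully down to free the pawl and, keeping it pressed, push the lever steadily down past the teeth until it lies fully home on its rest, then let go so that the paddle springs back. Do not slam or force it, do not push on or take hold of the black grip, lift nothing, and leave everything else on the bench where it is.

Things in the scene. Friction and masses are not known exactly. Their poses are not given: they have to be found in the camera images.
- shear: bench shear for sheet metal, grey cast iron, bolted down: foot 240 x 180 mm, bed top 90 above the bench, highest fixed part (toothed steel sector) 165. Origin on the bench straight below the lever's pivot. Its -x axis points from the pivot along the lever to the black grip, z up; the bed is on its +y side. It stands at other places and yaws in other runs.
- shear_pivot (a point): point on the pivot bolt's axis in the middle plane of the lever, 105 above the bench, straight above the shear's origin. The lever turns in the shear's own x-z plane about this point.
- shear_lever (a joint): lever angle, rad: 0 = level, fully down on its rest; grows as the grip end rises; starts 0.34 to 0.64. Stiff in its pivot, it stays where it is left; with the pawl free, about 7 to 10 N square on the thumb paddle lowers it. A toothed sector at the pivot (teeth 0.12 rad apart) lets it rise but stops it going down past the next tooth unless the pawl is held free.
- pawl_lever (a joint): tilt of the long steel pawl lever on the main lever, rad: 0 = seated in the teeth by its spring, 0.11 = thumb paddle pressed fully home on its stop. Reads up to 0.06 where the pawl rests on a tooth's slope. Clear of all teeth from 0.085. The paddle takes 1 to 2 N to start, 4 to 5 N fully home; let go, it springs back and the pawl drops into the teeth.
- thumb_paddle: steel plate ending the pawl lever, above the black grip's inner half: 62 mm long (x), 36 wide (y), 5 thick, ribbed, rolled edge 3 high at its outer end. Origin: centre of its top; z out of the top, -x outward. From the pivot, along the lever and square up from its middle line: 220 and 36 mm with the pawl seated, 220 and 20 pressed home. So at lever 0: 125 above the bench pressed, 141 let go.
- shear_grip: black plastic hand grip, 28 mm thick, on the lever's middle line from 188 to 288 out from the pivot, under and beyond the paddle; origin at the lever's pivot. Not to be pushed on or held.
- mug: white ceramic mug, 82 wide, 95 high, handle at its +y side; origin under its centre (sizes mm). Bystander.
- hammer: wooden-handled steel hammer lying on the bench, 230 long along its x, up to 27 high, head at +x; origin under its middle (sizes mm). Bystander.
- doming_block: steel doming block, a 50 cube with round hollows; origin under its centre (sizes mm). Bystander.
- flux_jar: small glass jar with black cap, 52 wide, 62 high; origin under its centre (sizes mm). Bystander.
- copper_offcut: flat copper plate 70 x 45 x 4, lying on the bench; origin under its centre (sizes mm). Bystander.
- pliers: pliers with blue handles lying on the bench, about 165 long along its x and 14 high; origin on the bench under its middle (sizes mm). Bystander.
- punch_stand: wooden stand 110 x 55 with steel doming punches standing in it, 105 high in all; origin under its centre (sizes mm). Bystander.

How it is judged:
By the outcome, as a careful person would: the job done as asked, in the order asked, and still so for the second after the job is handed in, with the robot touching nothing.
It also fails if it takes over 38 s, if anything falls off the work surface, if the arm or the gripper's body presses on something with over 40 N, if the wrist force passes 120 N, or if a joint passes its speed limit or range.

## Robot

A 6-joint arm with a two-finger parallel gripper is mounted at the origin on the work surface. World frame = base frame: x ahead of the robot, y to its left, z up, the work surface at z = 0. Lengths are in mm, angles in rad, forces in N, time in s.
With the tool pointing down it reaches from about 275 to 1000 mm from the base axis. Payload 8.4 kg.
Tool frame: the origin (TCP) lies midway between the tips of the shut fingers; the grasp point (between the pads) lies 19 mm behind it; y points along the fingers, z is the direction in which the jaws open and shut, and the axes are right-handed (so a half turn about y gives the same grasp; the last joint's range is limited). The gripper opens to 85 mm and grips with 20 to 120 N. Pads are 22 mm wide; open, the fingers measure 114 mm over their backs; the gripper's body (76 mm by 85 mm) begins 54 mm behind the grasp point. The pads swing forward as they close: fully open they stand 13 mm farther back than shut.
Start: joints at [1.221, 0.353, 1.633, -0, 1.155, -0.002], TCP at [213.018, 587.581, 231.281] pointing down, gripper open.
Joint ranges: [-2.63, 2.63], [-0.92, 2.1], [0.06, 2.66], [-1.3, 4.44], [0, 2.69], [-3.02, 3.02]. Speed limits (rad/s): [2.22, 2.22, 2.79, 3.14, 3.14, 3.14].

## Interface

Orientations are given as [roll, pitch, yaw] about the fixed x, y, z axes, in that order (R = Rz(yaw) Ry(pitch) Rx(roll)).
In Python, from rig import r gives the robot as it stands. The module is installed in compiled form; this text tells all that it offers.
- The arm moves only by the tool apply_moves, never from a script. Its argument "plan" is text: rows parted by semicolons, each of 7 numbers parted by spaces: the shift along the tool's x, y, z in cm, then the turn, a rotation vector about the tool's x, y, z in degrees, then the closure, from 0 (fully open) to 1 (shut). A call has 1 to 20 rows; each row shifts and turns the pose as measured when the row begins, along the tool's axes as they then stand; what a row does not reach is not made up. A row lasts 1/10 s, in which the tool goes at most 50 mm and 8.59 degrees, less where a joint would pass 70% of its speed; a pose out of reach is approached as far as the arm can. A call is refused whole if a number of a shift passes 5 or a number of a turn 8.59, either way. A call with a gripper value outside its range is refused whole. The fingers move at their own pace and stop on an object; "squeeze" is the grip in N (left out, the last holds). Time passes only in rows, so rows that do not move let the fingers close. It gives the time, the measured TCP pose, the force and the opening at its end, in the units of the state.
- r.sense(): the state, without advancing time (a new reading comes with each control period).
- r.grab_frame(name): name is "side" or "top"; returns the picture (420x560x3 uint8, blue, green, red); there is no depth.
- r.get_calibration(name): a dict with "vertical_fov" (degrees; the focal length in pixels is half the picture's height over the tangent of half this angle, whatever the lens; pixels are square), "cx", "cy" (the principal point, pixels), "R" (3x3) and "t" (3): a world point X has camera coordinates R X + t. Camera axes: x right, y down, z forward; pixel columns grow to the right and rows downward; lengths in mm; the calibration is good to about 2 mm. A picture is of the moment at which its call begins. get_calibration takes no time and is no camera call.
- r.sign_off(): hands the job in, once; it reports no verdict.
The state is a dict: "clock": time; "qpos": joint angles; "qvel": joint speeds; "joint_efforts": joint torques, N m; "eef_pos": TCP position; "tcp_rot": TCP orientation; "contact_force": force on the tool from outside, world axes, zero at the start; "wrist_torque": the same for the moment, N m; "opening": opening from 0.0 (shut) to 1.0 (fully open).
Only numpy, scipy, OpenCV 4.12 (cv2) and the standard library are available. Lean on these libraries where they do the work, as an engineer would, in place of code of your own. Each camera call takes 0.05 s, during which the arm holds its last target. There are 200 camera calls.

## Working session

There is one attempt and no reset: what is moved stays moved. The work goes in short steps, Python scripts to look and compute and a tool call to move; the robot and the scene stay as the last step left them, time stands still between calls to the robot, and variables do not carry over. Pictures are saved under pics/ and viewed, about 8 in all and at most 12, crops included, and the job is handed in when it is done.

Besides the shell and the picture viewer there is one more tool, called after "Call:" as name(argument=value, ...), one argument or row to a line, values as JSON. apply_moves: Moves the arm, as the interface text tells. Its arguments: {"type":"object","properties":{"plan":{"type":"string"},"squeeze":{"type":"number"}},"required":["plan"]}

```bash
mkdir -p pics; python3 - <<'E'
from rig import r
import cv2
for n in("top","side"):
    cv2.imwrite(f"pics/{n}0.png",r.grab_frame(n)); print(n,r.get_calibration(n))
print(r.sense())
E
```

```text
top {'vertical_fov': 45.343432473351854, 'cx': 275.76623154857197, 'cy': 204.00416200765704, 'R': array([[ 0.09803569, -0.99517752,  0.00327143],
       [-0.96942389, -0.09624073, -0.22573224],
       [ 0.22495849,  0.01895841, -0.97418389]]), 't': array([ -70.18263251,  613.63914078, 1359.71396981])}
side {'vertical_fov': 51.048052515319284, 'cx': 283.35507413471083, 'cy': 212.54986203931205, 'R': array([[ 0.93685351, -0.34971832, -0.00161239],
       [-0.21258894, -0.56582734, -0.79664632],
       [ 0.27768948,  0.74668368, -0.60444358]]), 't': array([-558.44624664,  189.72621189,  987.31489121])}
{'clock': 0.1, 'qpos': array([ 1.22055774e+00,  3.53597733e-01,  1.63406815e+00, -1.60271506e-05,
        1.15521325e+00, -2.40481630e-03]), 'qvel': array([-0.00066161, -0.00124044, -0.00139366,  0.00089023,  0.00129376,
        0.00057716]), 'joint_efforts': array([ 6.17277728e-04, -6.06353760e+01, -3.42823648e+01, -1.04993419e-04,
        3.95580166e-03, -4.08405214e-06]), 'eef_pos': array([212.89601279, 587.15648256, 230.62140081]), 'tcp_rot': array([-1.57208284e+00, -1.15608143e-05, -3.47827280e-01]), 'contact_force': array([-0.70024852, -0.22856192, -0.98830472]), 'wrist_torque': array([0.01137298, 0.01852657, 0.02944278]), 'opening': 1.0001817451914072}
```

View pics/top0.png

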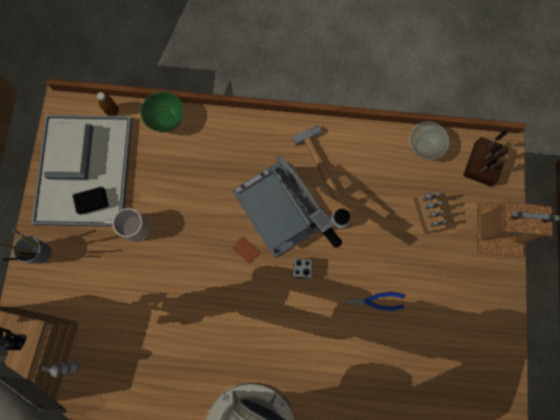

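View pics/side0.png

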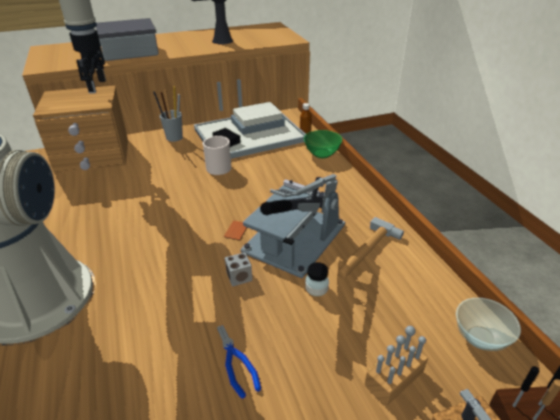

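The top view shows the shear at about (285,205), with its grip end at (335,238) and pivot end near (285,165). In the side view the grip is at (270,207) and the sector at (330,190). I'll zoom in on both.

```bash
python3 - <<'E'
import cv2,numpy as np
a=cv2.imread("pics/top0.png")[145:260,225:365]; b=cv2.imread("pics/side0.png")[165:280,225:365]
f=lambda i:cv2.convertScaleAbs(cv2.resize(i,None,fx=5,fy=5,interpolation=cv2.INTER_CUBIC),alpha=1.6)
cv2.imwrite("pics/ct.png",f(a));cv2.imwrite("pics/cs.png",f(b))
E
```

```text
(no output)
```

View pics/ct.png

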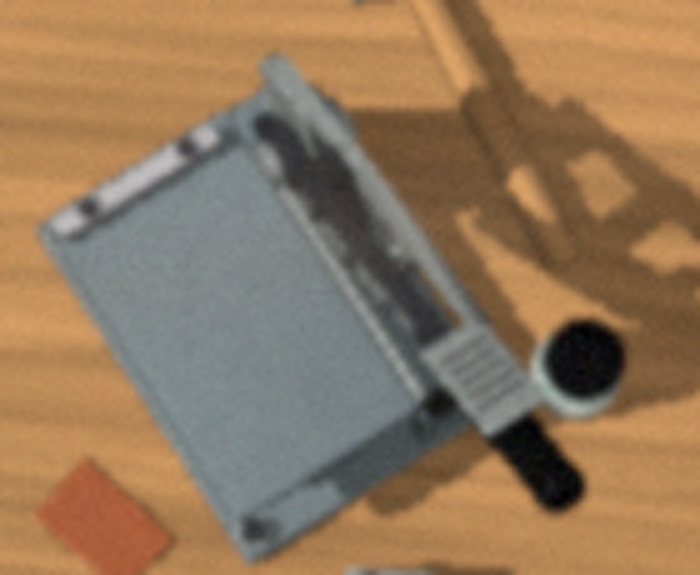

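View pics/cs.png

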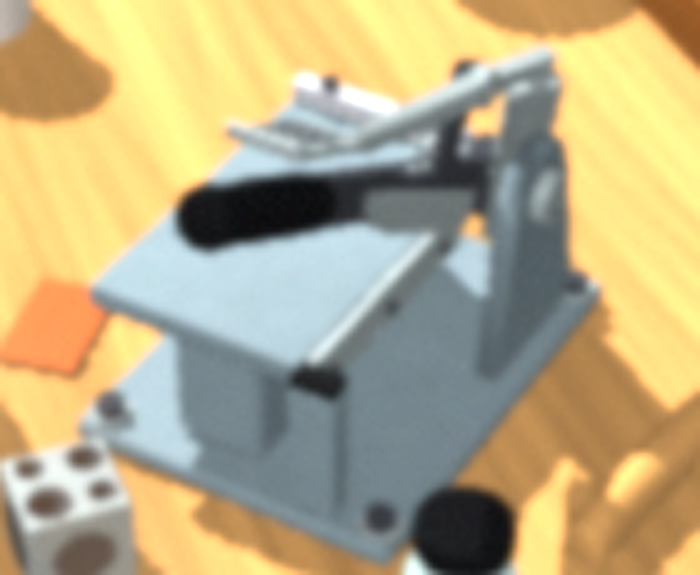

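The crops show the paddle clearly. In the top crop its corners are about (425,350), (482,322), (540,397) and (487,433), and the grip tip is near (562,490). In the side crop the outer paddle edge runs (230,125)–(305,155), the inner near corner is (357,140), and the rounded end of the grip is centred near (203,217).

```bash
cat > h.py <<'E'
from rig import r
import numpy as np
C={n:r.get_calibration(n) for n in("top","side")}
def proj(n,X):
    c=C[n]; f=210/np.tan(np.radians(c["vertical_fov"]/2)); p=c["R"]@X+c["t"]
    return np.array([c["cx"],c["cy"]])+f*p[:2]/p[2]
def ray(n,u):
    c=C[n]; f=210/np.tan(np.radians(c["vertical_fov"]/2))
    d=c["R"].T@np.r_[(np.array(u)-[c["cx"],c["cy"]])/f,1]; return -c["R"].T@c["t"],d/np.linalg.norm(d)
def plane(n,u,z):
    o,d=ray(n,u); return o+d*(z-o[2])/d[2]
def tri(ut,us):
    A=np.zeros((3,3));b=np.zeros(3)
    rs=[ray("top",ut),ray("side",us)]
    for o,d in rs: M=np.eye(3)-np.outer(d,d);A+=M;b+=M@o
    X=np.linalg.solve(A,b); return X,[round(float(np.linalg.norm(np.cross(X-o,d))),1) for o,d in rs]
def crop(o,p): return np.array(o)+(np.array(p)+.5)/5-.5
E
python3 - <<'E'
from h import *
np.set_printoptions(precision=3,suppress=True)
T=lambda *p:crop((225,145),p); S=lambda *p:crop((225,165),p)
pc,e1=tri(T(483.5,375.5),S(293,133)); gt,e2=tri(T(556,483),S(203,217)); print("paddle",pc,e1,"griptip",gt,e2)
for a,b in (((487,433),(230,125)),((540,397),(305,155)),((482,322),(357,140))): print(tri(T(*a),S(*b)))
# bed long edges at z=90 for yaw
for a,b in (((45,235),(240,550)),((50,228),(250,108))):
    d=plane("top",T(*b),90)-plane("top",T(*a),90); print("edge",d,np.degrees(np.arctan2(d[1],d[0])))
from scipy.optimize import least_squares
def pt(v,s,h,y=0):
    x,yy,w,a=v[:4]; o=-s*np.cos(a)-h*np.sin(a); z=105+s*np.sin(a)*1+0
    # lever coords: s out, h up square
    ox=-s*np.cos(a)+h*np.sin(a); z=105+s*np.sin(a)+h*np.cos(a)
    return np.array([x+np.cos(w)*ox-np.sin(w)*y,yy+np.sin(w)*ox+np.cos(w)*y,z])
def res(v):
    k=v[4]; h=36-145*k
    return np.r_[proj("top",pt(v,220,h))-T(483.5,375.5),proj("side",pt(v,220,h))-S(293,133),
      proj("top",pt(v,276,0))-T(556,483),proj("side",pt(v,276,0))-S(203,217)]
w0=np.arctan2(*(pc-gt)[[1,0]])
s=least_squares(res,[pc[0]+200*np.cos(w0),pc[1]+200*np.sin(w0),w0,.45,.02],bounds=([-2e3,-2e3,-7,.2,0],[2e3,2e3,7,.75,.06]))
v=s.x;print(v,"res",s.fun); print("paddle",pt(v,220,36-145*v[4])," bolt px side",proj("side",pt(v,0,0,-20)),"sector top",proj("top",pt(v,0,0)))
E
```

```text
paddle [ 549.066 -128.985  238.389] [1.0, 1.0] griptip [ 497.989 -168.672  236.869] [2.1, 2.1]
(array([ 519.456, -132.258,  251.058]), [0.4, 0.4])
(array([ 541.375, -157.318,  247.188]), [1.1, 1.1])
(array([ 578.575, -126.909,  226.513]), [1.3, 1.3])
edge [-166.476 -127.149    0.   ] -142.62857049993266
edge [  81.576 -105.33     0.   ] -52.243094834853785
[689.745 -20.487   0.656   0.497   0.025] res [-0.109  0.489  0.378 -0.123 -0.313  1.009  0.827 -0.201]
paddle [ 548.819 -129.027  238.456]  bolt px side [328.362 203.449] sector top [282.234 176.684]
```

Call:
apply_moves(
  plan="0 -4 0 0 0 0 1;0 -4 0 0 0 0 1;0 -3 0 0 0 0 1;3.4 0 -3.1 0 0 0 1;3.4 0 -3.1 0 0 0 1;3.4 0 -3.1 0 0 0 1;3.4 0 -3.1 0 0 0 1;3.4 0 -3.1 0 0 0 1;3.4 0 -3.1 0 0 0 1;3.4 0 -3.1 0 0 0 1;3.4 0 -3.1 0 0 0 1;3.4 0 -3.1 0 0 0 1;3.4 0 -3.1 0 0 0 1;3.4 0 -3.1 0 0 0 1;3.4 0 -3.1 0 0 0 1;3.4 0 -3.1 0 0 0 1;3.4 0 -3.1 0 0 0 1;3.4 0 -3.1 0 0 0 1",
  squeeze=20,
)

```text
clock: 1.9
eef_pos: [541.0, -44.4, 342.7]
tcp_rot: [-1.577, 0.001, -0.339]
contact_force: [0.5, 0.3, 0.6]
opening: -0.005
```

```bash
cat >> h.py <<'E'
from scipy.spatial.transform import Rotation as Ro
PIV=np.array([689.7,-20.5,105.]); W=.655
def frame(a):
    c,s=np.cos(W),np.sin(W)
    n=np.array([np.sin(a)*c,np.sin(a)*s,np.cos(a)]); u=np.array([-np.cos(a)*c,-np.cos(a)*s,np.sin(a)])
    z=-u; y=-n; return np.column_stack([np.cross(y,z),y,z]),u,n
def todo(a,s,h):
    q=r.sense(); Rc=Ro.from_euler("xyz",q["tcp_rot"]).as_matrix(); Rt,u,n=frame(a)
    d=PIV+s*u+h*n-q["eef_pos"]
    np.set_printoptions(precision=3,suppress=True)
    print("t",q["clock"],"tcp",q["eef_pos"],q["tcp_rot"],"F",q["contact_force"],"q",q["qpos"])
    print("shift cm",Rc.T@d/10,"turn deg",np.degrees(Ro.from_matrix(Rc.T@Rt).as_rotvec()))
    e=q["eef_pos"]-PIV; print("now s,h,y:",e@u,e@n,e@np.cross(n,-u))
E
python3 -c "
from h import *
todo(.5,222,100)"
```

```text
t 1.9 tcp [541.    -44.354 342.698] [-1.577  0.001 -0.339] F [0.541 0.34  0.559] q [-0.081  0.135  1.67  -0.006  1.339 -1.311]
shift cm [ 5.224  4.38  -5.088] turn deg [-27.464  32.321   8.317]
now s,h,y: 230.20011490181093 145.09607779351938 71.66420425554773
```

Call:
apply_moves(
  plan="2.6 0 -2.5 0 0 0 1;2.6 0 -2.5 0 0 0 1;0 0 0 -5.5 6.5 1.7 1;0 0 0 -5.5 6.5 1.7 1;0 0 0 -5.5 6.5 1.7 1;0 0 0 -5.5 6.5 1.7 1;0 0 0 -5.5 6.5 1.7 1;0 0 0 0 0 0 1",
)

```text
clock: 2.7
eef_pos: [574.5, -121.4, 340.0]
tcp_rot: [-2.072, 0.001, -0.923]
contact_force: [-0.1, -0.5, -0.5]
opening: 0.002
```

```bash
python3 -c "
from h import *
todo(.5,222,70)"
```

```text
t 2.7 tcp [ 574.491 -121.384  339.977] [-2.072  0.001 -0.923] F [-0.122 -0.543 -0.527] q [-0.034  0.433  1.367 -0.311  1.736 -0.672]
shift cm [-0.968  6.297  2.477] turn deg [ 0.053 -0.322 -0.262]
now s,h,y: 246.76701526554052 132.94509738478044 -9.825460669309187
```

Call:
apply_moves(
  plan="-0.5 3 1.3 0 -0.3 -0.3 1;-0.5 3 1.2 0 0 0 1;0 0.3 0 0 0 0 1;0 0 0 0 0 0 1",
)

```text
clock: 3.1
eef_pos: [562.3, -118.3, 271.3]
tcp_rot: [-2.064, 0.002, -0.906]
contact_force: [0.4, 0.3, -0.6]
opening: 0.0
```

```bash
python3 - <<'E'
from h import *
import cv2
todo(.5,222,70)
a=r.grab_frame("top")[145:260,245:365]; b=r.grab_frame("side")[140:255,225:345]
f=lambda i:cv2.convertScaleAbs(cv2.resize(i,None,fx=3.3,fy=3.3,interpolation=cv2.INTER_CUBIC),alpha=1.6)
cv2.imwrite("pics/h1.png",np.hstack([f(a),f(b)]))
q=r.sense()["eef_pos"]; print(proj("top",q),proj("side",q))
E
```

```text
t 3.1 tcp [ 562.297 -118.334  271.349] [-2.064  0.002 -0.906] F [ 0.387  0.331 -0.61 ] q [-0.029  0.455  1.481 -0.306  1.597 -0.642]
shift cm [ 0.001 -0.104 -0.127] turn deg [-0.415  0.57   0.158]
now s,h,y: 220.7204696992801 68.97303329140428 0.02179477258023148
[318.523 211.417] [288.201 173.197]
```

View pics/h1.png

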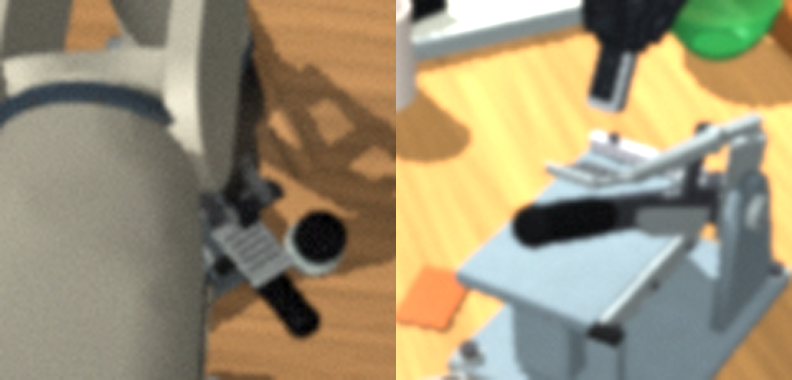

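The fingertips hang above the paddle, with the tip at about side (290,172), which agrees with the projected TCP. I'll close in.

Call:
apply_moves(
  plan="0 0.9 -0.1 0 0 0 1;0 0.9 -0.1 0 0 0 1;0 0.8 0 0 0 0 1;0 0.2 0 0 0 0 1;0 0.2 0 0 0 0 1;0 0 0 0 0 0 1",
)

```text
clock: 3.8
eef_pos: [550.9, -129.8, 248.1]
tcp_rot: [-2.058, -0.003, -0.906]
contact_force: [0.5, 0.5, -0.2]
opening: -0.001
```

```bash
python3 -c "
from h import *
todo(.5,223,36)"
```

```text
t 3.8 tcp [ 550.911 -129.824  248.072] [-2.058 -0.003 -0.906] F [ 0.454  0.541 -0.18 ] q [-0.047  0.454  1.534 -0.312  1.535 -0.639]
shift cm [-0.218  0.485  0.058] turn deg [-0.759  0.403  0.387]
now s,h,y: 223.62794052819308 40.86146748958271 -2.154742026301126
```

Call:
apply_moves(
  plan="-0.2 0.1 0 -0.7 0.4 0.4 1;0 0.2 0 0 0 0 1;0 0.2 0 0 0 0 1;0 0.2 0 0 0 0 1;0 0 0 0 0 0 1",
)

```text
clock: 4.3
eef_pos: [547.2, -130.0, 241.5]
tcp_rot: [-2.071, 0.0, -0.916]
contact_force: [-0.4, 0.6, 0.4]
opening: -0.002
```

```bash
python3 -c "
from h import *
todo(.5,223,30)"
```

```text
t 4.3 tcp [ 547.212 -130.016  241.496] [-2.071  0.    -0.916] F [-0.369  0.577  0.431] q [-0.047  0.463  1.54  -0.314  1.536 -0.627]
shift cm [-0.005  0.363  0.015] turn deg [-0.011 -0.013 -0.023]
now s,h,y: 223.1529485516623 33.627732397753434 -0.053602624695177306
```

Call:
apply_moves(
  plan="0 0.2 0 0 0 0 1;0 0.2 0 0 0 0 1;0 0 0 0 0 0 1",
)

```text
clock: 4.6
eef_pos: [546.0, -131.1, 238.0]
tcp_rot: [-2.07, -0.0, -0.916]
contact_force: [1.4, 2.7, 1.7]
opening: 0.004
```

```bash
python3 -c "
from h import *
todo(.5,223,20)"
```

```text
t 4.6 tcp [ 545.95  -131.126  237.992] [-2.07  -0.    -0.916] F [1.427 2.726 1.665] q [-0.048  0.464  1.546 -0.315  1.528 -0.626]
shift cm [-0.017  0.975 -0.007] turn deg [-0.066 -0.021  0.002]
now s,h,y: 222.94407829861117 29.748883654130026 -0.16564462397507299
```

Call:
apply_moves(
  plan="0 0.2 0 0 0 0 1;0 0.2 0 0 0 0 1;0 0.2 0 0 0 0 1;0 0 0 0 0 0 1",
)

```text
clock: 5.0
eef_pos: [544.6, -132.3, 232.9]
tcp_rot: [-2.067, -0.001, -0.916]
contact_force: [1.3, 1.1, 3.0]
opening: -0.001
```

```bash
python3 -c "
from h import *
todo(.5,223,20)"
```

```text
t 5.0 tcp [ 544.553 -132.272  232.859] [-2.067 -0.001 -0.916] F [1.252 1.098 3.013] q [-0.051  0.465  1.555 -0.315  1.514 -0.624]
shift cm [-0.023  0.437 -0.095] turn deg [-0.234 -0.027  0.051]
now s,h,y: 222.06811448077116 24.37804765198358 -0.22310943632297509
```

Call:
apply_moves(
  plan="0 0.2 -0.1 -0.2 0 0 1;0 0.2 0 0 0 0 1;0 0 0 0 0 0 1",
)

```text
clock: 5.3
eef_pos: [542.9, -133.9, 229.9]
tcp_rot: [-2.069, -0.002, -0.915]
contact_force: [1.7, 2.6, 2.9]
opening: 0.005
```

```bash
python3 -c "
from h import *
todo(.5,223,20)"
```

```text
t 5.3 tcp [ 542.904 -133.942  229.866] [-2.069 -0.002 -0.915] F [1.735 2.6   2.884] q [-0.052  0.466  1.561 -0.318  1.508 -0.623]
shift cm [-0.054  0.064 -0.033] turn deg [-0.101 -0.034  0.106]
now s,h,y: 222.6736517333122 20.637122730106967 -0.54239709649703
```

Call:
apply_moves(
  plan="0 0.2 0 0 0 0 1;0 0.2 0 0 0 0 1;0 0 0 0 0 0 1",
)

```text
clock: 5.6
eef_pos: [541.7, -135.1, 226.7]
tcp_rot: [-2.068, -0.003, -0.915]
contact_force: [1.8, 3.0, 4.4]
opening: -0.0
```

```bash
python3 -c "
from h import *
todo(.49,223,20)"
```

```text
t 5.6 tcp [ 541.702 -135.062  226.685] [-2.068 -0.003 -0.915] F [1.77  2.983 4.358] q [-0.054  0.467  1.567 -0.319  1.5   -0.622]
shift cm [-0.07  -0.071 -0.06 ] turn deg [ 0.42  -0.051  0.141]
now s,h,y: 222.4023165932224 19.286281083653833 -0.6988066329073173
```

Call:
apply_moves(
  plan="-0.1 0.15 -0.1 0 0 0 1;0 0.15 0 0 0 0 1;0 0 0 0 0 0 1",
)

```text
clock: 5.9
eef_pos: [540.3, -135.9, 225.1]
tcp_rot: [-2.066, -0.005, -0.915]
contact_force: [1.6, 3.0, 3.7]
opening: 0.001
```

```bash
python3 -c "
from h import *
todo(.48,223,20)"
```

```text
t 5.9 tcp [ 540.252 -135.909  225.148] [-2.066 -0.005 -0.915] F [1.629 3.021 3.655] q [-0.055  0.465  1.574 -0.32   1.493 -0.621]
shift cm [-0.048 -0.063 -0.004] turn deg [ 0.876 -0.084  0.274]
now s,h,y: 222.96635169887537 19.376500052636516 -0.48706198803652967
```

Call:
apply_moves(
  plan="0 0.15 0 0 0 0 1;0 0.15 0 0 0 0 1;0 0 0 0 0 0 1",
)

```text
clock: 6.2
eef_pos: [539.2, -136.7, 223.0]
tcp_rot: [-2.065, -0.005, -0.915]
contact_force: [1.9, 3.3, 4.5]
opening: 0.003
```

```bash
python3 -c "
from h import *
todo(.48,223,20)"
```

```text
t 6.2 tcp [ 539.205 -136.677  223.025] [-2.065 -0.005 -0.915] F [1.946 3.262 4.494] q [-0.056  0.465  1.579 -0.32   1.487 -0.621]
shift cm [-0.044 -0.311  0.009] turn deg [ 0.831 -0.101  0.301]
now s,h,y: 223.1372542333168 16.894181670538472 -0.45810985036912655
```

```bash
python3 - <<'E'
from h import *
import cv2
b=r.grab_frame("side")[165:265,225:345]
f=lambda i:cv2.convertScaleAbs(cv2.resize(i,None,fx=5,fy=5,interpolation=cv2.INTER_CUBIC),alpha=1.6)
o=cv2.imread("pics/side0.png")[165:265,225:345]
cv2.imwrite("pics/h2.png",cv2.resize(np.hstack([f(o),f(b)]),None,fx=.66,fy=.66,interpolation=cv2.INTER_AREA))
E
```

```text
(no output)
```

View pics/h2.png

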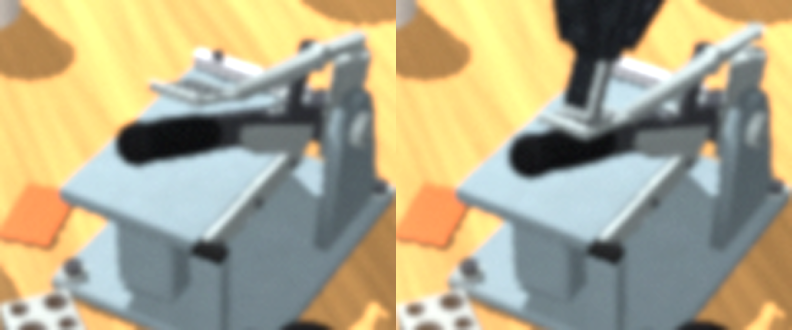

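The picture shows the paddle down against the lever: its near corner is now at about (194,133) in the panel, 97 before. The grip end has started down too, from 140 to 155 at about column 131. So the pawl is free and the lever is moving, at roughly 0.465 rad. I'll follow the arc.

Call:
apply_moves(
  plan="0 0.25 0 0.7 0 0 1;0 0.25 0 0.7 0 0 1;0 0.25 0 0.7 0 0 1;0 0.25 -0.03 0.7 0 0 1;0 0.25 -0.03 0.7 0 0 1;0 0.25 -0.03 0.7 0 0 1",
)

```text
clock: 6.85
eef_pos: [533.8, -140.9, 210.8]
tcp_rot: [-1.987, -0.007, -0.915]
contact_force: [2.6, 3.4, 5.4]
opening: 0.005
```

```bash
python3 -c "
from h import *
todo(.40,223,20)"
```

```text
t 6.85 tcp [ 533.846 -140.917  210.798] [-1.987 -0.007 -0.915] F [2.646 3.437 5.367] q [-0.087  0.431  1.634 -0.286  1.395 -0.646]
shift cm [-0.056  0.075 -0.038] turn deg [ 0.929 -0.088  0.371]
now s,h,y: 222.6053695439466 20.749039955352544 -0.556431282155583
```

Call:
apply_moves(
  plan="0 0.25 -0.04 0.7 0 0 1;0 0.25 -0.04 0.7 0 0 1;0 0.25 -0.03 0.7 0 0 1;0 0.25 -0.03 0.7 0 0 1;0 0.25 -0.03 0.7 0 0 1;0 0.25 -0.03 0.7 0 0 1;0 0.25 -0.03 0.7 0 0 1;0 0.25 -0.03 0.7 0 0 1;0 0.25 -0.03 0.7 0 0 1;0 0.25 -0.03 0.7 0 0 1",
)

```text
clock: 7.85
eef_pos: [526.3, -146.9, 189.9]
tcp_rot: [-1.851, -0.009, -0.916]
contact_force: [2.3, 3.9, 5.3]
opening: -0.003
```

```bash
python3 -c "
from h import *
todo(.29,223,20)"
```

```text
t 7.85 tcp [ 526.287 -146.861  189.861] [-1.851 -0.009 -0.916] F [2.262 3.922 5.273] q [-0.146  0.38   1.726 -0.218  1.234 -0.707]
shift cm [-0.068  0.223 -0.081] turn deg [-0.566 -0.134  0.494]
now s,h,y: 222.2089293195929 22.248415656264278 -0.6659588655766105
```

Call:
apply_moves(
  plan="0 0.25 -0.03 0.6 0 0 1;0 0.25 -0.03 0.6 0 0 1;0 0.25 -0.03 0.6 0 0 1;0 0.25 -0.03 0.6 0 0 1;0 0.25 -0.03 0.6 0 0 1;0 0.25 -0.03 0.6 0 0 1;0 0.25 -0.03 0.6 0 0 1;0 0.25 -0.03 0.6 0 0 1;0 0.25 -0.03 0.6 0 0 1;0 0.25 -0.03 0.6 0 0 1",
)

```text
clock: 8.85
eef_pos: [520.4, -151.5, 167.8]
tcp_rot: [-1.735, -0.011, -0.918]
contact_force: [1.8, 3.2, 6.6]
opening: -0.001
```

```bash
python3 -c "
from h import *
todo(.19,223,20)"
```

```text
t 8.85 tcp [ 520.356 -151.55   167.821] [-1.735 -0.011 -0.918] F [1.839 3.247 6.614] q [-0.204  0.349  1.807 -0.148  1.089 -0.78 ]
shift cm [-0.078  0.122 -0.09 ] turn deg [-1.501 -0.236  0.602]
now s,h,y: 222.13879279428707 21.250454063016512 -0.7714967719787049
```

Call:
apply_moves(
  plan="0 0.25 -0.03 0.5 0 0 1;0 0.25 -0.03 0.5 0 0 1;0 0.25 -0.03 0.5 0 0 1;0 0.25 -0.03 0.5 0 0 1;0 0.25 -0.03 0.5 0 0 1;0 0.25 -0.03 0.5 0 0 1;0 0.25 -0.03 0.5 0 0 1;0 0.25 -0.03 0.5 0 0 1;0 0.25 -0.03 0.5 0 0 1;0 0.25 -0.03 0.5 0 0 1;0 0.25 -0.02 0.5 0 0 1;0 0.2 -0.02 0.5 0 0 1",
)

```text
clock: 10.05
eef_pos: [515.6, -155.3, 140.7]
tcp_rot: [-1.618, -0.013, -0.922]
contact_force: [2.5, 3.7, 6.9]
opening: -0.0
```

```bash
python3 -c "
from h import *
todo(.07,223,20)"
```

```text
t 10.05 tcp [ 515.58  -155.255  140.726] [-1.618 -0.013 -0.922] F [2.502 3.661 6.852] q [-0.266  0.337  1.888 -0.056  0.936 -0.881]
shift cm [-0.08   0.021 -0.088] turn deg [-1.302 -0.393  0.734]
now s,h,y: 222.13203666414333 20.239199017547463 -0.8003466089714095
```

Lever is at about 0.07 rad, with 15 mm left to go. I'll slow down for the last part.

Call:
apply_moves(
  plan="0 0.2 -0.03 0.3 0 0 1;0 0.2 -0.03 0.3 0 0 1;0 0.2 -0.02 0.3 0 0 1;0 0.2 -0.02 0.3 0 0 1;0 0.15 -0.02 0.3 0 0 1;0 0.15 -0.02 0.3 0 0 1;0 0.15 0 0.2 0 0 1",
)

```text
clock: 10.75
eef_pos: [514.3, -156.4, 129.5]
tcp_rot: [-1.578, -0.015, -0.925]
contact_force: [-0.1, 2.2, 6.2]
opening: 0.001
```

```bash
python3 -c "
from h import *
todo(0,223,20)"
```

```text
t 10.75 tcp [ 514.318 -156.374  129.475] [-1.578 -0.015 -0.925] F [-0.125  2.183  6.156] q [-0.289  0.339  1.916 -0.018  0.879 -0.923]
shift cm [-0.097  0.447 -0.112] turn deg [ 0.39  -0.508  0.835]
now s,h,y: 221.85542773757453 24.47489660195896 -0.918672239874752
```

Call:
apply_moves(
  plan="0 0.15 0 0 0 0 1;0 0.15 0 0 0 0 1;0 0.15 0 0 0 0 1",
)

```text
clock: 11.05
eef_pos: [514.0, -156.6, 125.5]
tcp_rot: [-1.576, -0.015, -0.926]
contact_force: [0.7, 3.1, 7.1]
opening: -0.001
```

```bash
python3 -c "
from h import *
todo(0,223,20)"
```

```text
t 11.05 tcp [ 513.985 -156.621  125.468] [-1.576 -0.015 -0.926] F [0.728 3.097 7.081] q [-0.29   0.344  1.92  -0.018  0.869 -0.924]
shift cm [-0.091  0.046 -0.074] turn deg [ 0.328 -0.574  0.857]
now s,h,y: 222.26937577894182 20.467668778809468 -0.912131452093405
```

Call:
apply_moves(
  plan="0 0.12 0 0 0 0 1;0 0.12 0 0 0 0 1",
)

```text
clock: 11.25
eef_pos: [514.1, -156.7, 123.7]
tcp_rot: [-1.575, -0.015, -0.927]
contact_force: [0.4, 4.8, 12.7]
opening: -0.001
```

Call:
apply_moves(
  plan="0 0.12 0 0 0 0 1;0 0.12 0 0 0 0 1",
)

```text
clock: 11.45
eef_pos: [514.4, -156.6, 122.9]
tcp_rot: [-1.574, -0.016, -0.927]
contact_force: [-3.1, 5.2, 17.5]
opening: 0.006
```

The force rises to 17 N without further travel, so the lever is on its rest. I'll let go smoothly, straight up.

Call:
apply_moves(
  plan="0 -0.2 0 0 0 0 1;0 -0.3 0 0 0 0 1;0 -0.3 0 0 0 0 1;0 -0.4 0 0 0 0 1;0 -0.5 0 0 0 0 1;0 -0.8 0 0 0 0 1;0 -1.5 0 0 0 0 1;0 -3 0 0 0 0 1;0 -4 0 0 0 0 1;0 -4 0 0 0 0 1;0 0 0 0 0 0 1",
)

```text
clock: 12.55
eef_pos: [508.6, -154.1, 278.2]
tcp_rot: [-1.581, -0.008, -0.928]
contact_force: [0.2, -0.3, -0.0]
opening: -0.002
```

```bash
python3 - <<'E'
from h import *
import cv2
todo(0,223,36)
b=r.grab_frame("side"); cv2.imwrite("pics/side2.png",b)
f=lambda i:cv2.convertScaleAbs(cv2.resize(i[165:280,225:345],None,fx=5,fy=5,interpolation=cv2.INTER_CUBIC),alpha=1.6)
cv2.imwrite("pics/h3.png",f(b))
def P(s,h):
    c,n=np.cos(W),np.sin(W); X=PIV+np.array([-s*c,-s*n,h]); p=proj("side",X); return (p-[225,165]+.5)*5-.5
print("expected crop px paddle let go",P(220,36),"pressed",P(220,20),"grip tip",P(276,0))
E
```

```text
t 12.55 tcp [ 508.627 -154.116  278.162] [-1.581 -0.008 -0.928] F [ 0.175 -0.336 -0.012] q [-0.288  0.162  1.78  -0.014  1.199 -0.926]
shift cm [ 0.318 13.716  0.346] turn deg [ 0.596 -0.691  0.471]
now s,h,y: 224.99340415452116 173.1616154035969 4.338434781534161
expected crop px paddle let go [241.881 370.527] pressed [242.475 399.016] grip tip [169.691 511.015]
```

View pics/h3.png

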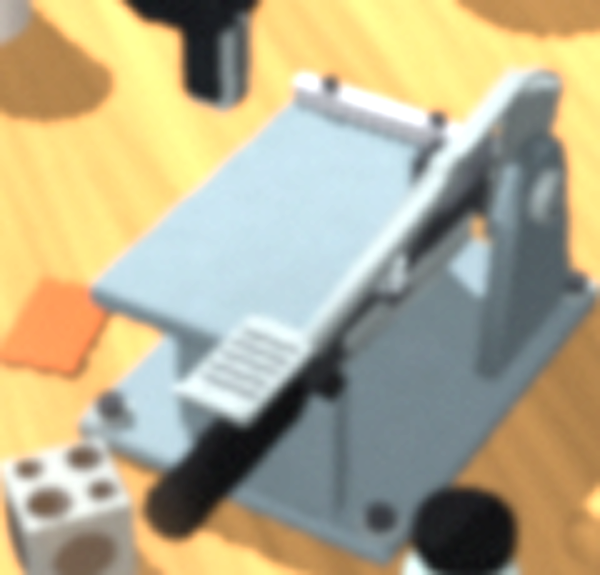

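The lever lies down, with the grip tip at about (172,512) against (170,511) expected for lever 0. The paddle has sprung back: its centre is at about (245,370), where (242,371) is let go and (242,399) is pressed. The nearby objects are where they were, so I'm handing it in.

```bash
python3 -c "
from rig import r
print(r.sign_off())"
```

```text
the job is handed in; nothing more can be done
None
```

The shear is shut: the lever lies on its rest, the paddle has sprung back, and I handed the job in at about 12.6 s. With shut fingertips I pressed the paddle until the pawl was free, then pushed the lever steadily down its arc, about 0.5 rad in all. I stopped when the force rose to about 17 N against the rest, then lifted off smoothly.

**Last checks**
- **Lever:** the grip tip is within about 2 crop pixels (under half a camera pixel) of where lever 0 puts it.
- **Paddle:** its centre matches the let-go height, not the pressed one.
- **Robot:** the wrist force was near zero and the gripper was well clear of everything.
- **Bench:** the copper offcut, doming block and flux jar look unmoved in the final crop. I did not look again at the mug, hammer, pliers or punch stand, but the arm never went near bench height there.

**Doubts**
- While pushing, the measured force was about 6 to 8 N, at or slightly below the 7 to 10 N stated for lowering the lever.
- The lever had already dropped about 0.03 rad by the time I confirmed in a picture that the paddle was down. I can't say from the readings whether that drop began just before the paddle was fully home.

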